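# Set the glued label: lower the round-foot press in the mail room

### The job

A freshly glued label on its card lies under the press with the round foot. Keep the release button in that press's lever grip pushed in while you swing the lever fully down to its stop, then let go so that it stays down. Leave the lever of the other press, the one with the long bar foot, up.

Things in the scene. Friction and masses are not known exactly. Their poses are not given: they have to be found in the camera images.
- round_press_thumb (a point): Top centre of the release button of the press with the ROUND foot (64 mm steel disc over a paper card). Aluminium, 42 x 28 mm, 8 mm proud of the black grip's upper side, 6 mm travel into the grip, 5 N, frees the catch at 4 mm. Axes ride on the lever: x along the grip to its free end (47 mm on), z out of the button, y the hinge direction. Pivot at x -180, z -61 mm. Height 245 mm up, 133 mm down.
- round_press_lever (a joint): Lever of the round-foot press: 0 rad up and locked (grip x axis 18 deg above level), 0.63 down at its stop (18 deg below). Steel neck, black grip 36 mm wide, 28 thick, 105 long, pointing about away from the robot. Moves only with the button in; then stiff (4 to 10 N at the button), stays where left, caught at the bottom when the button is let go. Grey base 200 x 120 mm, fixed, pivot 130 mm high.
- bar_press_thumb (a point): The same point on the other press, not to be used: built alike, but its foot is a long straight steel BAR (108 x 24 mm, across the lever) with no card under it.
- bar_press_lever (a joint): Lever of the bar-foot press, 0 rad up and locked, 0.63 fully down; same build. To stay up.

How it is judged:
By the outcome, as a careful person would: the job done as asked, in the order asked, and still so for the second after the job is handed in, with the robot touching nothing.
It also fails if it takes over 32 s, if anything falls off the work surface, if the arm or the gripper's body presses on something with over 40 N, if the wrist force passes 120 N, or if a joint passes its speed limit or range.

### The arm

A 6-joint arm with a two-finger parallel gripper is mounted at the origin on the work surface. World frame = base frame: x ahead of the robot, y to its left, z up, the work surface at z = 0. Lengths are in m, angles in rad, forces in N, time in s.
With the tool pointing down it reaches from about 0.325 to 0.85 m from the base axis. Payload 15.5 kg.
Tool frame: the origin (TCP) lies at the very end of the fingers, on their centre line; the grasp point (between the pads) lies 19 mm behind it; z points along the fingers, y is the line along which they close (so a half turn about z gives the same grasp; the last joint's range is limited). The gripper opens to 91 mm and grips with 3 to 60 N. Pads are 32 mm wide; open, the fingers measure 118 mm over their backs; the gripper's body (76 mm by 178 mm) begins 60 mm behind the grasp point.
Start: joints at [-1.308, 0.494, 1.345, -0, 1.302, -0.096], TCP at [0.219, -0.585, 0.187] pointing down, gripper open.
Joint ranges: [-2.91, 2.91], [-0.82, 2.16], [0.22, 2.67], [-1.22, 4.37], [0.12, 2.79], [-3.08, 3.08]. Speed limits (rad/s): [1.89, 1.89, 2.57, 3.01, 3.01, 3.01].

### API

Orientations are given as a unit quaternion [x, y, z, w].
In Python, from station import manip, optics, ticket gives the robot as it stands. The module is installed in compiled form; this text tells all that it offers.
- The arm moves only by the tool carry_out, never from a script. Its argument "plan" is a list of rows, each a list of 7 numbers: the turn, a rotation vector about the tool's x, y, z as a fraction of full scale, then the shift along the tool's x, y, z as a fraction of full scale, then the opening, from -1 (shut) to 1 (fully open), so that 0 is half open. A call has 1 to 20 rows; each row is the pose to reach, as a shift and turn from the pose commanded when the call began, along the tool's axes at that moment; what a row does not reach only later rows make up. Full scale, the value 1, is 300 mm for a shift and 45 degrees for a turn. A row lasts 1/10 s, in which the tool goes at most 50 mm and 8.59 degrees, less where a joint would pass 70% of its speed; a pose out of reach is approached as far as the arm can. A call with a number of a shift or a turn outside -1 to 1 is refused whole. A call with a gripper value outside its range is refused whole. The fingers move at their own pace and stop on an object; "grip_force" is the grip in N (left out, the last holds). Time passes only in rows, so rows that repeat a pose let the fingers close. It gives the time, the measured TCP pose, the force, the opening and the grip force at its end, in the units of the state.
- manip.read_state(): the state, without advancing time (a new reading comes with each control period).
- optics.snapshot(name): name is "scene" or "top"; returns the picture (480x640x3 uint8, red, green, blue); there is no depth.
- optics.camera_params(name): a dict with "intrinsics" (3x3 intrinsics, pixels), "k1" (the pictures are not rectified: a ray, as slopes to the right and down, at radius r is drawn at 1 + k1 r^2 times it, then the intrinsics apply), "cam_to_world" (4x4, takes a point from camera to world coordinates). Camera axes: x right, y up, looking along -z (the intrinsics and any distortion apply to the point x, -y, -z); pixel columns grow to the right and rows downward; lengths in m; the calibration is good to about 2 mm. A picture is of the moment at which its call begins. camera_params takes no time and is no camera call.
- ticket.sign_off(): hands the job in; it is judged then, once.
The state is a dict: "time": time; "joints": joint angles; "joint_vel": joint speeds; "effort": joint torques, N m; "ee_pos": TCP position; "ee_rot": TCP orientation; "force": force on the tool from outside, world axes, zero at the start; "moment": the same for the moment, N m; "grip_width": finger opening in m; "grip_force": force on a finger pad.
Only numpy, scipy, OpenCV 4.12 (cv2) and the standard library are available. Lean on these libraries where they do the work, as an engineer would, in place of code of your own. Each camera call takes 0.05 s, during which the arm holds its last target. There are 200 camera calls.

## Working session

There is one attempt and no reset: what is moved stays moved. The work goes in short steps, Python scripts to look and compute and a tool call to move; the robot and the scene stay as the last step left them, time stands still between calls to the robot, and variables do not carry over. Pictures are saved under pics/ and viewed, at most 10 in all, crops included, and the job is handed in when it is done.

Besides the shell and the picture viewer there is one more tool, called after "Call:" as name([rows], argument=value, ...), one row to a line, values as JSON. carry_out: Moves the arm, as the interface text tells. Shift numbers are shares of 300 mm and turn numbers shares of 45 degrees, none past 1 either way. Its arguments: {"type":"object","properties":{"plan":{"type":"array"},"grip_force":{"type":"number"}},"required":["plan"]}

```bash
mkdir -p pics; python3 - <<'E'
from station import manip, optics
import cv2,numpy as np
for n in("scene","top"):
    cv2.imwrite(f"pics/{n}0.png",optics.snapshot(n)[:,:,::-1])
    p=optics.camera_params(n);print(n,np.round(p["intrinsics"],1).tolist(),p["k1"],np.round(p["cam_to_world"],3).tolist())
s=manip.read_state();print(s["time"],s["ee_pos"],s["ee_rot"],s["grip_width"],s["force"])
E
```

```text
scene [[583.6, 0.0, 314.0], [0.0, 583.6, 239.0], [0.0, 0.0, 1.0]] -0.006075600881766443 [[-0.317, -0.746, 0.586, 0.921], [0.949, -0.25, 0.194, 0.15], [0.002, 0.617, 0.787, 0.891], [0.0, 0.0, 0.0, 1.0]]
top [[520.7, 0.0, 324.6], [0.0, 520.7, 236.3], [0.0, 0.0, 1.0]] -0.058716971229319535 [[0.007, 0.996, -0.092, 0.376], [-1.0, 0.006, -0.009, -0.006], [-0.008, 0.092, 0.996, 1.1], [0.0, 0.0, 0.0, 1.0]]
0.1 [ 0.21876233 -0.58504485  0.1864775 ] [ 9.84044471e-01  1.77921749e-01 -4.98106166e-05 -5.73340463e-04] 0.09133359353016969 [ 0.40575182 -0.31534444  0.70626388]
```

View pics/scene0.png

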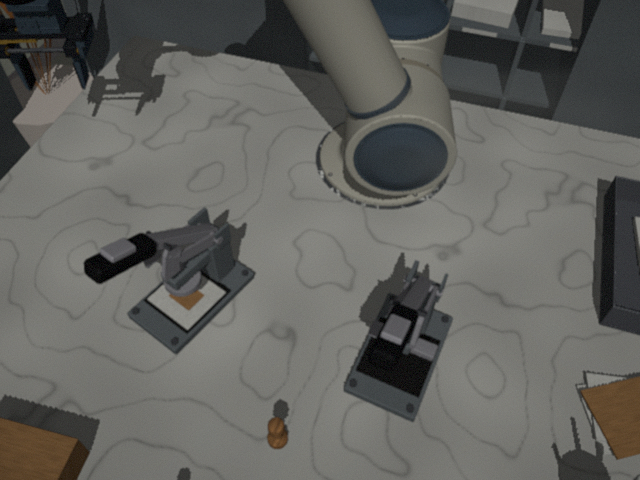

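View pics/top0.png

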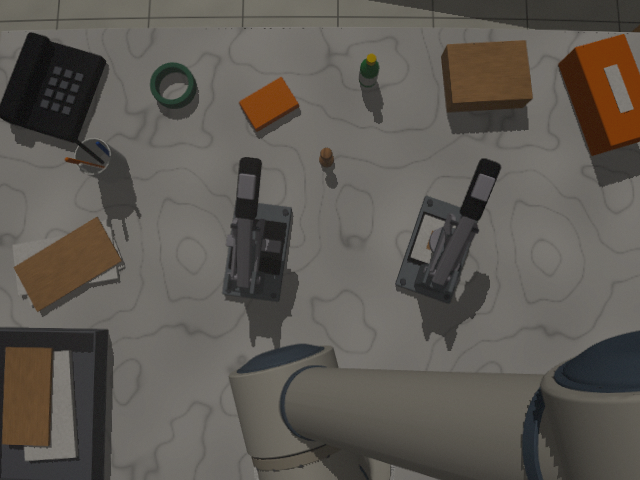

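The round press (card and disc) is on the robot's right: button at about (482,189) in the top picture and (118,249) in the scene picture. The bar press is at top (247,190). Next I triangulate the button and get the lever heading.

```bash
cat >h.py <<'E'
import cv2,numpy as np
from station import manip,optics
def ray(n,uv):
    p=optics.camera_params(n);K=np.array(p["intrinsics"]);T=np.array(p["cam_to_world"])
    d=np.array([(uv[0]-K[0,2])/K[0,0],(uv[1]-K[1,2])/K[1,1]]);s=d.copy()
    for _ in range(5): s=d/(1+p["k1"]*(s@s))
    v=T[:3,:3]@np.array([s[0],-s[1],-1]);return T[:3,3],v/np.linalg.norm(v)
def tri(a,b):
    (o,d),(q,e)=ray("scene",a),ray("top",b)
    t=np.linalg.lstsq(np.c_[d,-e],q-o,rcond=None)[0]
    P,Q=o+t[0]*d,q+t[1]*e;return (P+Q)/2,np.linalg.norm(P-Q)
def plane(n,uv,z):
    o,d=ray(n,uv);return o+d*(z-o[2])/d[2]
def button(n,seed,win=45):
    img=cv2.cvtColor(cv2.imread(f"pics/{n}0.png"),cv2.COLOR_BGR2GRAY)
    x0,y0=seed[0]-win,seed[1]-win;c=img[y0:y0+2*win,x0:x0+2*win]
    blk=(c<45).astype(np.uint8)
    _,l,st,ce=cv2.connectedComponentsWithStats(((c>=70)).astype(np.uint8),connectivity=4)
    k=l[win,win];m=(l==k).astype(np.uint8)
    r=cv2.minAreaRect(cv2.findNonZero(m))
    return ce[k]+[x0,y0],st[k],(np.array(r[0])+[x0,y0],r[1],r[2]),c
E
python3 - <<'E'
from h import *
g={}
for n,s in(("scene",(118,249)),("top",(482,189))):
    b,st,r,c=button(n,s);g[n]=b;print(n,b,st,r)
    cv2.imwrite(f"pics/c_{n}.png",cv2.resize(c,None,fx=5,fy=5,interpolation=0))
print(tri(g["scene"],g["top"]))
a=cv2.imread("pics/c_scene.png");b=cv2.imread("pics/c_top.png");cv2.imwrite("pics/c.png",cv2.resize(np.hstack([a,b]),(800,400)))
E
```

```text
scene [114.31570382 245.217738  ] [   0    0   90   90 6145] (array([117.5, 248.5]), (89.0, 89.0), 90.0)
top [482.76726343 186.66496164] [ 34  30  24  27 391] (array([482.72413635, 186.68965149]), (15.969799041748047, 24.511783599853516), 21.801410675048828)
(array([ 0.54043034, -0.26428745,  0.24818535]), np.float64(0.005234045563136389))
```

View pics/c.png

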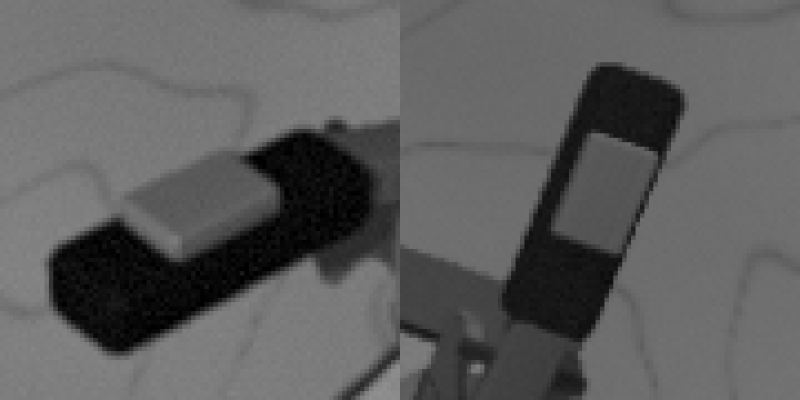

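The crop shows the button's top face: centre about (118.7,247.9) in scene and (483,187) in top, with the grip tilted to the right in the top view. The top corners in top are (480,174), (495,178), (487,201), (471.5,197).

```bash
python3 - <<'E'
from h import *
from scipy.spatial.transform import Rotation as R
f=90/400
C=lambda x,y,ox,oy:(ox+x*f-.4,oy+y*f-.4)
top=[C(x,y,437,144) for x,y in((192,132),(258,152),(222,254),(153,235))]
sc=[C(x,y,73,204) for x,y in((124,203),(182,237),(278,190),(228,150))]
# order: top far-left(+y), far-right(-y), near-right, near-left ; scene likewise by matching
ct=np.mean(top,0);cs=np.mean(sc,0);print(tri(cs,ct),plane("top",ct,.245),plane("scene",cs,.245))
# heading: far mid at higher z, near mid at lower z (18deg tilt, 21mm half)
dz=.021*np.sin(np.radians(18))
for n,q in(("top",((0,1),(3,2))),):
    a=plane(n,np.mean([top[i] for i in q[0]],0),.245+dz);b=plane(n,np.mean([top[i] for i in q[1]],0),.245-dz)
    print(n,np.degrees(np.arctan2(*(a-b)[1::-1])),np.linalg.norm(a-b))
# grip axis from crop: end-mid vs neck-end mid on top face
a=plane("top",C(242,80,437,144),.245-.008+.014);b=plane("top",C(145,318,437,144),.245-.008-.017)
print("grip",np.degrees(np.arctan2(*(a-b)[1::-1])),a,b)
s=manip.read_state();Rt=R.from_quat(s["ee_rot"]).as_matrix();print(np.round(Rt,3))
E
```

```text
(array([ 0.53949679, -0.26357139,  0.24276972]), np.float64(0.00043684126791825056)) [ 0.53916642 -0.26311271  0.245     ] [ 0.54077115 -0.26191222  0.245     ]
top -17.103544963652592 0.04054715586714018
grip -19.35275696148401 [ 0.58126601 -0.27596892  0.251     ] [ 0.49511803 -0.24571125  0.22      ]
[[ 0.937  0.35  -0.   ]
 [ 0.35  -0.937  0.001]
 [ 0.    -0.001 -1.   ]]
```

Call:
carry_out([
  [0,0,0,0,0,-0.4,-1],
  [0,0,0,0,0,-0.4,-1],
  [0,0,0.87,0.67,-0.36,-0.43,-1],
  [0,0,0.87,0.67,-0.36,-0.43,-1],
  [0,0,0.87,0.67,-0.36,-0.43,-1],
  [0,0,0.87,0.67,-0.36,-0.43,-1],
  [0,0,0.87,0.67,-0.36,-0.43,-1],
  [0,0,0.87,0.67,-0.36,-0.43,-1],
  [0,0,0.87,0.67,-0.36,-0.43,-1],
  [0,0,0.87,0.67,-0.36,-0.43,-1],
], grip_force=20)

```text
time: 1.1
ee_pos: [0.3689, -0.4143, 0.3157]
ee_rot: [0.987, -0.162, -0.0, -0.0]
force: [-0.0, -0.2, -0.3]
grip_width: 0.0142
grip_force: 0.0
```

```bash
cat >>h.py <<'E'
from scipy.spatial.transform import Rotation as Rot
B=np.array([.5395,-.2632,.244]);yaw=np.radians(-18.5);hd=np.array([np.cos(yaw),np.sin(yaw),0]);up=np.array([0,0,1.])
piv=B-.1523*hd-.1136*up
def pose(th,depth,bx=0):   # lever angle, depth of tip below free button top
    a=np.radians(18.05)-th;x=np.cos(a)*hd+np.sin(a)*up;z=-np.sin(a)*hd+np.cos(a)*up
    p=piv+(.180+bx)*x+(.061-depth)*z
    return p,np.c_[x,np.cross(-z,x),-z]
def row(P,R,s):
    R0=Rot.from_quat(s["ee_rot"])
    return np.round(np.r_[(R0.inv()*Rot.from_matrix(R)).as_rotvec()/np.radians(45),R0.inv().apply(P-s["ee_pos"])/.3],3).tolist()
E
python3 - <<'E'
from h import *
s=manip.read_state();print(s["time"],s["ee_pos"],s["joints"],s["grip_width"])
for d in(-.05,-.01):print(row(*pose(0,d),s))
E
```

```text
1.1 [ 0.36885516 -0.41427576  0.31567434] [-9.50830500e-01  2.92663993e-01  1.31710299e+00 -2.28508126e-04
  1.53237348e+00  9.44525647e-01] 0.01420821825314235
[0.0, 0.402, -0.002, 0.327, -0.659, 0.08]
[0.0, 0.402, -0.002, 0.368, -0.659, 0.207]
```

Call:
carry_out([
  [0,0.4,0,0.33,-0.66,0.08,-1],
  [0,0.4,0,0.33,-0.66,0.08,-1],
  [0,0.4,0,0.33,-0.66,0.08,-1],
  [0,0.4,0,0.33,-0.66,0.08,-1],
  [0,0.4,0,0.33,-0.66,0.08,-1],
  [0,0.4,0,0.33,-0.66,0.08,-1],
  [0,0.4,0,0.33,-0.66,0.08,-1],
  [0,0.4,0,0.36,-0.66,0.19,-1],
  [0,0.4,0,0.36,-0.66,0.19,-1],
  [0,0.4,0,0.36,-0.66,0.19,-1],
])

```text
time: 2.1
ee_pos: [0.534, -0.2617, 0.259]
ee_rot: [0.975, -0.161, 0.154, 0.025]
force: [-0.4, 0.0, -0.0]
grip_width: 0.0005
grip_force: 0.0
```

```bash
python3 - <<'E'
from h import *
s=manip.read_state();print(s["time"],s["ee_pos"],s["grip_width"],s["force"])
a=optics.snapshot("scene")[190:310,60:220,::-1];b=optics.snapshot("top")[130:250,400:560,::-1]
cv2.imwrite("pics/near.png",cv2.resize(np.hstack([a,b]),None,fx=2.5,fy=2.5))
for d in(0,.004,.008):print(row(*pose(0,d),s))
for t in (.16,.32,.48,.63):print(row(*pose(t,.008),s))
E
```

```text
2.1 [ 0.5340293  -0.26173682  0.25900556] 0.0005483227999959884 [-0.40703024  0.04837319 -0.03074116]
[0.001, 0.003, -0.005, 0.003, -0.001, 0.053]
[0.001, 0.003, -0.005, 0.003, -0.001, 0.066]
[0.001, 0.003, -0.005, 0.003, -0.001, 0.079]
[0.001, -0.201, -0.005, 0.023, -0.001, 0.177]
[0.001, -0.404, -0.005, 0.028, -0.002, 0.277]
[0.0, -0.608, -0.005, 0.017, -0.002, 0.376]
[-0.0, -0.799, -0.005, -0.008, -0.002, 0.467]
```

View pics/near.png

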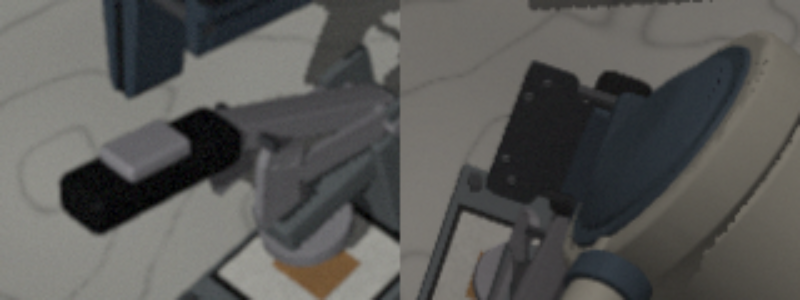

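The fingertips show at crop (110–183, 72–97) and the button at (145,150), a larger gap than expected. I'll check this by projecting the TCP.

```bash
python3 - <<'E'
from h import *
s=manip.read_state();P=s["ee_pos"];R=Rot.from_quat(s["ee_rot"])
p=optics.camera_params("scene");K=p["intrinsics"];T=np.linalg.inv(p["cam_to_world"])
def pr(X):
    c=T@np.r_[X,1];return (np.array([K[0][0]*c[0]/-c[2]+K[0][2],K[1][1]*c[1]/c[2]+K[1][2]])-[60,190])*2.5
print("tcp",pr(P),"B",pr(B))
for a in(-.016,.016):
  for b in(-.0135,.0135):print(a,b,pr(P+R.apply([a,b,0])))
E
```

```text
tcp [143.97633744 118.78784767] B [144.95027595 142.48265976]
-0.016 -0.0135 [183.83197153 118.76773217]
-0.016 0.0135 [151.00172157  95.87573651]
0.016 -0.0135 [136.65742883 142.65723968]
0.016 0.0135 [103.48018837 118.80828645]
```

```bash
python3 - <<'E'
from h import *
a=optics.snapshot("scene")[110:290,50:290,::-1]
cv2.imwrite("pics/near2.png",cv2.convertScaleAbs(cv2.resize(a,None,fx=3.3,fy=3.3,interpolation=2),alpha=1.6))
E
```

```text
(no output)
```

View pics/near2.png

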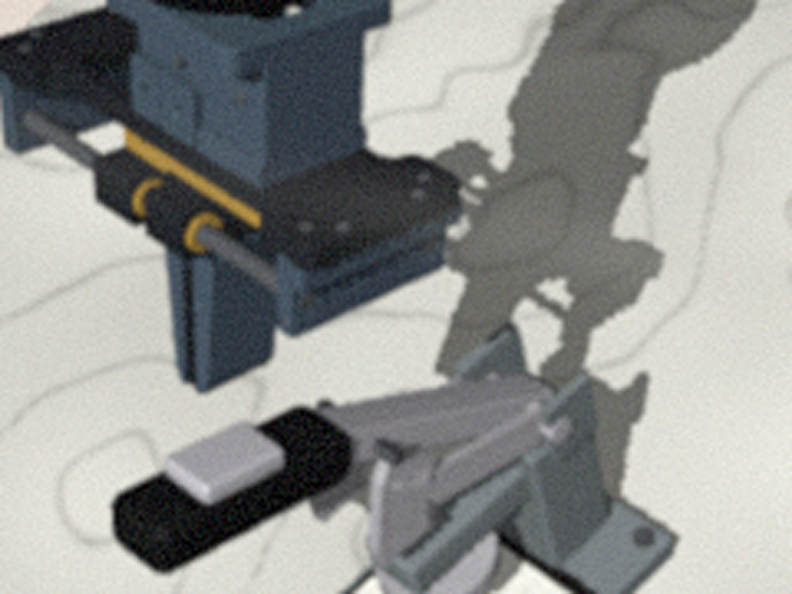

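The fingertip's lower end is at near2 (225,368), about 16 image px above the projected TCP. I'll triangulate the gripper plate's end corners across both views to see which way the offset goes.

```bash
python3 - <<'E'
from h import *
s=manip.read_state();P=s["ee_pos"];R=Rot.from_quat(s["ee_rot"])
for a,b in(((143.9,191.8),(452,156)),((190,167.6),(436,206))):
    X,e=tri(a,b);print(X,e,R.inv().apply(X-P))
# tip centre in scene, assuming on tool axis
o,d=ray("scene",(118.2,221.5));z=R.apply([0,0,1]);t=np.linalg.lstsq(np.c_[d,-z],P-o,rcond=None)[0];print("tip along z",t[1],"miss",np.linalg.norm(o+t[0]*d-P-t[1]*z))
E
```

```text
[ 0.55265083 -0.17519031  0.40056559] 0.0011455823434797941 [ 0.03311471 -0.08745492 -0.13670068]
[ 0.48538924 -0.15464067  0.38243321] 0.0012622506272501543 [-0.03934082 -0.08537144 -0.14128842]
tip along z -0.027664725574157934 miss 0.0008997619266150392
```

Call:
carry_out([
  [0,0,0,0,0,0.03,-1],
  [0,0,0,0,0,0.06,-1],
  [0,0,0,0,0,0.06,-1],
  [0,0,0,0,0,0.06,-1],
])

```text
time: 2.65
ee_pos: [0.5402, -0.2624, 0.2415]
ee_rot: [0.975, -0.16, 0.154, 0.025]
force: [-0.0, 0.1, 0.1]
grip_width: 0.0006
grip_force: 0.0
```

Call:
carry_out([
  [0,0,0,0,0,0.01,-1],
  [0,0,0,0,0,0.01,-1],
  [0,0,0,0,0,0.01,-1],
])

```text
time: 2.95
ee_pos: [0.5411, -0.2628, 0.2391]
ee_rot: [0.975, -0.16, 0.154, 0.025]
force: [-0.8, 0.3, -0.0]
grip_width: 0.0007
grip_force: 0.0
```

```bash
python3 - <<'E'
from h import *
s=manip.read_state();print(s["time"],s["ee_pos"],s["force"])
a=optics.snapshot("scene")[150:290,70:250,::-1]
cv2.imwrite("pics/near3.png",cv2.convertScaleAbs(cv2.resize(a,None,fx=4,fy=4,interpolation=2),alpha=1.6))
E
```

```text
2.95 [ 0.54114636 -0.26284083  0.23908677] [-0.80420171  0.26341747 -0.0306426 ]
```

View pics/near3.png

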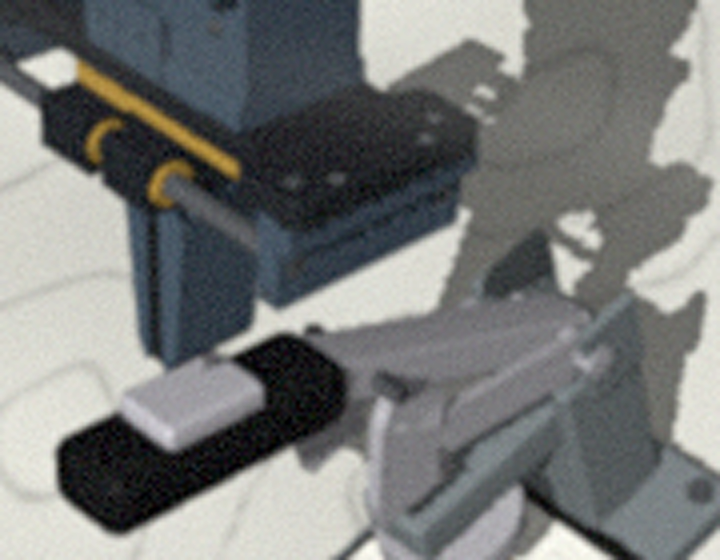

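The tip is still about 11 px (around 20 mm) above the button, with no force. The fingertip does end about 27 mm short of the reported TCP, so I'll feel for contact.

Call:
carry_out([
  [0,0,0,0,0,0.03,-1],
  [0,0,0,0,0,0.06,-1],
  [0,0,0,0,0,0.06,-1],
  [0,0,0,0,0,0.06,-1],
])

```text
time: 3.4
ee_pos: [0.5463, -0.2646, 0.2214]
ee_rot: [0.975, -0.16, 0.154, 0.025]
force: [0.1, 0.1, -0.6]
grip_width: 0.0005
grip_force: 0.0
```

Call:
carry_out([
  [0,0,0,0,0,0.01,-1],
  [0,0,0,0,0,0.01,-1],
  [0,0,0,0,0,0.01,-1],
])

```text
time: 3.7
ee_pos: [0.5474, -0.265, 0.2192]
ee_rot: [0.975, -0.16, 0.154, 0.025]
force: [0.2, 0.5, 0.6]
grip_width: 0.0003
grip_force: 0.0
```

Call:
carry_out([
  [0,0,0,0,0,0.01,-1],
  [0,0,0,0,0,0.01,-1],
  [0,0,0,0,0,0.01,-1],
])

```text
time: 4.0
ee_pos: [0.5483, -0.2653, 0.2163]
ee_rot: [0.975, -0.16, 0.155, 0.025]
force: [-1.3, 1.0, 2.1]
grip_width: 0.0007
grip_force: 1.6
```

Call:
carry_out([
  [0,0,0,0,0,0.007,-1],
  [0,0,0,0,0,0.007,-1],
  [0,0,0,0,0,0.007,-1],
])

```text
time: 4.3
ee_pos: [0.5489, -0.2655, 0.2143]
ee_rot: [0.975, -0.16, 0.155, 0.025]
force: [-1.0, 1.1, 4.5]
grip_width: 0.0004
grip_force: 2.2
```

```bash
python3 - <<'E'
from h import *
s=manip.read_state();print(s["time"],s["ee_pos"],s["force"])
a=optics.snapshot("scene")[150:290,70:250,::-1]
cv2.imwrite("pics/near4.png",cv2.convertScaleAbs(cv2.resize(a,None,fx=4,fy=4,interpolation=2),alpha=1.6))
for d in(.02,.03,.04):print(row(*pose(0,d),s))
E
```

```text
4.3 [ 0.54889234 -0.26553511  0.21432942] [-1.02353045  1.10467046  4.52969503]
[0.001, 0.001, -0.003, 0.0, 0.003, -0.038]
[0.001, 0.001, -0.003, 0.0, 0.003, -0.005]
[0.001, 0.001, -0.003, 0.0, 0.003, 0.029]
```

View pics/near4.png

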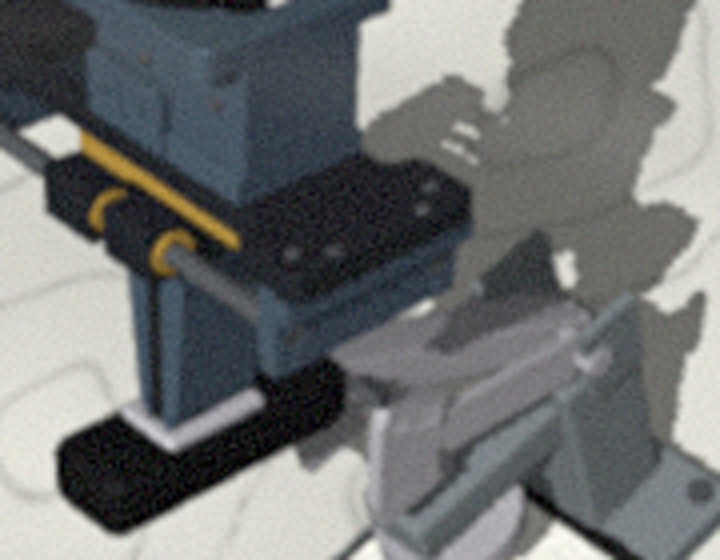

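The tips sit squarely on the button, with about 4.6 N of force. Now I compute the arc rows.

```bash
python3 - <<'E'
from h import *
s=manip.read_state()
for t,d in((0,.035),(.08,.036),(.16,.036),(.24,.036),(.32,.036),(.40,.036),(.48,.036),(.56,.036),(.63,.036)):print(t,row(*pose(t,d),s))
E
```

```text
0 [0.001, 0.001, -0.003, 0.0, 0.003, 0.012]
0.08 [0.001, -0.101, -0.003, 0.005, 0.003, 0.064]
0.16 [0.001, -0.203, -0.003, 0.006, 0.002, 0.112]
0.24 [0.001, -0.305, -0.003, 0.003, 0.002, 0.16]
0.32 [0.001, -0.407, -0.003, -0.004, 0.002, 0.208]
0.4 [0.0, -0.509, -0.003, -0.015, 0.002, 0.256]
0.48 [0.0, -0.61, -0.003, -0.029, 0.002, 0.302]
0.56 [0.0, -0.712, -0.003, -0.047, 0.002, 0.347]
0.63 [0.0, -0.801, -0.003, -0.066, 0.002, 0.385]
```

Call:
carry_out([
  [0,0,0,0,0,0.007,-1],
  [0,0,0,0,0,0.013,-1],
  [0,0,0,0,0,0.013,-1],
  [0,-0.05,0,0.003,0,0.04,-1],
  [0,-0.1,0,0.005,0,0.064,-1],
  [0,-0.15,0,0.006,0,0.088,-1],
  [0,-0.2,0,0.006,0,0.112,-1],
  [0,-0.2,0,0.006,0,0.112,-1],
])

```text
time: 5.15
ee_pos: [0.5612, -0.2698, 0.1823]
ee_rot: [0.984, -0.161, 0.077, 0.013]
force: [1.3, -2.3, 5.5]
grip_width: 0.0003
grip_force: 2.3
```

```bash
python3 - <<'E'
from h import *
s=manip.read_state();print(s["force"])
for t,d in((.16,.036),(.24,.036),(.32,.036),(.40,.036),(.48,.036),(.56,.036),(.63,.036),(.63,.038)):print(t,row(*pose(t,d),s))
E
```

```text
[ 1.31622287 -2.33078021  5.50263667]
0.16 [0.001, -0.002, -0.003, -0.003, 0.002, -0.002]
0.24 [0.001, -0.104, -0.003, 0.002, 0.002, 0.046]
0.32 [0.0, -0.205, -0.003, 0.002, 0.002, 0.094]
0.4 [0.0, -0.307, -0.003, -0.001, 0.002, 0.143]
0.48 [0.0, -0.409, -0.003, -0.008, 0.002, 0.191]
0.56 [0.0, -0.511, -0.003, -0.018, 0.002, 0.238]
0.63 [-0.0, -0.6, -0.003, -0.031, 0.002, 0.278]
0.63 [-0.0, -0.6, -0.003, -0.034, 0.002, 0.284]
```

Call:
carry_out([
  [0,-0.05,0,0.002,0,0.025,-1],
  [0,-0.1,0,0.002,0,0.049,-1],
  [0,-0.15,0,0.002,0,0.073,-1],
  [0,-0.2,0,0.002,0,0.097,-1],
  [0,-0.25,0,0.001,0,0.121,-1],
  [0,-0.3,0,0,0,0.145,-1],
  [0,-0.36,0,-0.004,0,0.169,-1],
  [0,-0.41,0,-0.008,0,0.194,-1],
  [0,-0.46,0,-0.013,0,0.217,-1],
  [0,-0.51,0,-0.018,0,0.241,-1],
  [0,-0.56,0,-0.025,0,0.26,-1],
  [0,-0.6,0,-0.03,0,0.278,-1],
  [0,-0.6,0,-0.031,0,0.28,-1],
  [0,-0.6,0,-0.031,0,0.28,-1],
])

```text
time: 6.55
ee_pos: [0.5655, -0.2713, 0.1019]
ee_rot: [0.975, -0.16, -0.152, -0.025]
force: [3.3, 0.8, 41.6]
grip_width: 0.0004
grip_force: 20.1
```

At the stop (force rose to 42 N). Back straight off along the button axis, then clear.

Call:
carry_out([
  [0,0,0,0,0,-0.01,-1],
  [0,0,0,0,0,-0.03,-1],
  [0,0,0,0,0,-0.06,-1],
  [0,0,0,0,0,-0.15,-1],
  [0,0,0,0,0,-0.3,-1],
  [0,0,0,0,0,-0.45,-1],
  [0,0,0,0,0,-0.5,-1],
  [0,0,0,0,0,-0.5,-1],
  [0,0,0,0,0,-0.5,-1],
])

```text
time: 7.45
ee_pos: [0.6075, -0.2852, 0.2404]
ee_rot: [0.975, -0.16, -0.155, -0.026]
force: [-0.3, -0.2, -0.2]
grip_width: 0.0004
grip_force: 0.0
```

```bash
python3 - <<'E'
from h import *
s=manip.read_state();print(s["time"],s["ee_pos"],s["force"])
a=optics.snapshot("scene")[150:430,50:470,::-1]
cv2.imwrite("pics/end.png",cv2.convertScaleAbs(cv2.resize(a,None,fx=1.9,fy=1.9,interpolation=2),alpha=1.6))
p=optics.camera_params("scene");K=p["intrinsics"];T=np.linalg.inv(p["cam_to_world"])
for t in (0,.5,.63):
    c=T@np.r_[pose(t,0)[0],1];print(t,(np.array([K[0][0]*c[0]/-c[2]+K[0][2],K[1][1]*c[1]/c[2]+K[1][2]])-[50,150])*1.9)
E
```

```text
7.45 [ 0.6075002  -0.28518098  0.24036905] [-0.25263069 -0.24612991 -0.23232914]
0 [129.16318176 184.0945427 ]
0.5 [123.00845019 281.12807732]
0.63 [129.42005994 299.40168243]
```

View pics/end.png

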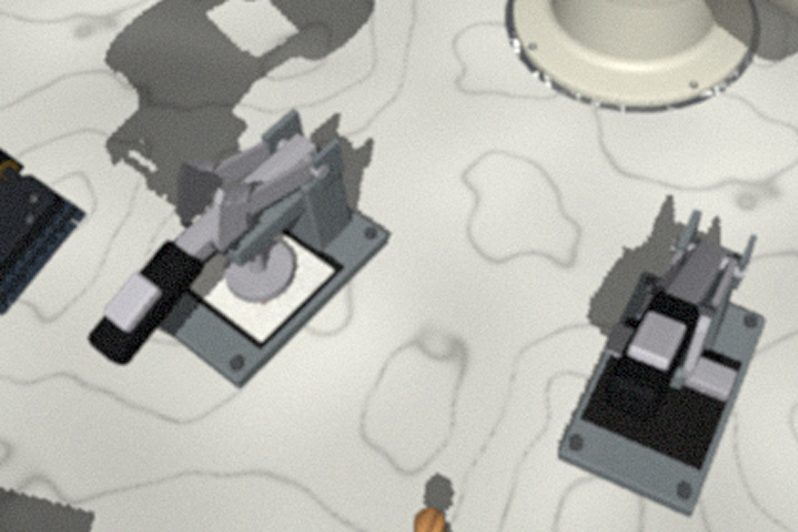

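The picture shows the round press lever down: its button at about (132,300) against (129,299) predicted for 0.63 rad, and the foot on the card. The bar press button at (658,340) is still up. The arm is clear, so I hand in.

```bash
python3 -c "
from station import ticket
print(ticket.sign_off())"
```

```text
the job is handed in; nothing more can be done
None
```

The round-foot press lever was swung fully down with its button held in and stayed down after release, the bar-foot press lever stayed up, the arm is clear, and the job was handed in at about 7.5 s; the only force peak was about 42 N at the wrist, from the closed fingertips, when the lever met its stop.

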